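Seat the keyed tee hub on the display post

TASK

Fit the loose grey tee hub upright over the short black post: slip it on, keep it pressed lightly down and turn it until its keyway finds the post's key and drops over it, then ease it fully home so that it sits flat on the collar, and let go. Work gently, the key must not be forced or rammed, and leave the other pieces on the bench where they are.

Things in the scene. Friction and masses are not known exactly. Their poses are not given: they have to be found in the camera images.
- hub: Loose grey tee hub, about 0.25 kg, standing upright on the bench. Vertical sleeve 49 mm in outer diameter, 55 mm tall, through bore 29 mm; origin at the centre of its underside, z up along the bore. A side socket (30 mm diameter, rim 34 mm, centre line 22 mm up) sticks out along +x to 60 mm from the axis. Flat grip faces on the +y and -y sides, 49 mm apart.
- keyway (a point): Middle of the hub's only keyway at its lower end, 17 mm from the bore's axis along the hub's +x, under the side socket. The keyway is a slot 10 mm wide over the full height, open to the bore, reaching 20.5 mm from the axis. Axes as the hub.
- base: Fixed dark steel floor base: plate 100 (x) by 90 (y) by 12 mm with a 30 mm wide tongue reaching 83 mm from the centre along +x; origin at the centre of its underside, on the bench. On its z axis stand a round collar, 44 mm diameter, top 32 mm above the bench, and the black post. Hub and base (post and key included) must not press on each other with more than 60 N, all contacts added up.
- seat (a point): Centre of the collar's flat top, on the post's axis, 32 mm above the bench: the hub's origin comes here when it is home. Axes as the base. With the hub's +x within about 0.05 rad of the key's direction the hub can go down to here; else it rests on the key's top, 18 mm too high.
- post_top (a point): Top of the upright black post, 27 mm in diameter, 90 mm above the bench, 58 mm above the collar; its last 10 mm taper to 18 mm diameter. The post is fitted tight and does not turn. A steel key, 8 mm wide, stands out of its side to 19 mm from the axis, from the collar up to 18 mm above it. The key points up to 0.7 rad to either side of the base's +x; its direction is not measured.
- caster: Bystander: small black caster lying on its side, 44 mm wheel, 31 mm high, about 75 mm long with its steel stem; origin on the bench under the wheel's rim. Leave it.
- elbow: Bystander: black pipe elbow lying flat, 34 mm thick, two legs reaching 45 mm along its +x and +y; origin on the bench under the corner. Leave it.
- block: Bystander: pine block 30 x 100 x 45 mm high (x, y, z) with a strip of black tape; origin under its centre. Leave it.
- cap: Bystander: black end cap, 36 mm diameter, 24 mm high; origin under its centre. Leave it.
Mind the look-alikes: they are no part of the job. Leave any red look-alike of the hub alone.

How it is judged (in metres and radians):
On the way, in this order (a step that is already met when the one before it is completed fails the run):
1. the hub is on the post: upright, its underside 8 mm or more below the post's top, still above the collar (horizontal distance between hub and seat below 0.005 m and z of hub in the frame of seat between 0.003 and 0.05 m and angle between hub's own z axis and vertical below 0.2 rad).
2. the keyway has dropped over the key and the hub is home on the collar (horizontal distance between hub and seat below 0.003 m and z of hub in the frame of seat below 0.0025 m), for 0.2 s.
At the end, for the whole second after the job is handed in: The hub stands upright (within 0.06 rad) and still on the post, released, its underside within 2.5 mm of the collar's top and its axis within 3 mm of the post's, which it can only do with the key in its keyway; the bystanders are where they were (all of step 2 and z of hub in the frame of seat above -0.003 m and angle between hub's own z axis and vertical below 0.06 rad and linear speed of hub below 0.02 m/s); the robot touches nothing.
It fails at once if hub and base, key included, press on each other with more than 60 N, all contacts added up (contact force between hub and base above 60 N).
It fails at once if a bystander is moved by more than 20 mm (distance of any of caster, elbow, block, cap from where it was at the start of the episode above 0.02 m).
It also fails if it takes over 72 s, if anything falls off the work surface, if the arm or the gripper's body presses on something with over 40 N, if the wrist force passes 120 N, or if a joint passes its speed limit or range.

ROBOT

A 6-joint arm with a two-finger parallel gripper is mounted at the origin on the work surface. World frame = base frame: x ahead of the robot, y to its left, z up, the work surface at z = 0. Lengths are in m, angles in degrees, forces in N, time in s.
With the tool pointing down it reaches from about 0.35 to 0.775 m from the base axis. Payload 7.3 kg.
Tool frame: the origin (TCP) lies where the fingers leave the gripper's body, on its centre line; the fingertips stand 66 mm ahead of it and the grasp point (between the pads) lies 47 mm ahead of it; z points along the fingers, y is the direction in which the jaws open and shut (so a half turn about z gives the same grasp; the last joint's range is limited). The gripper opens to 92 mm and grips with 3 to 60 N. Pads are 19 mm wide; open, the fingers measure 130 mm over their backs; the gripper's body (75 mm by 190 mm) begins 47 mm behind the grasp point.
Start: joints at [-80.214, 19.595, 87.324, -0, 73.075, -8.365], TCP at [0.164, -0.499, 0.292] pointing down, gripper open.
Joint ranges: [-145.02, 145.02], [-44.19, 115.74], [2.07, 154.8], [-57.11, 237.11], [16.16, 152.29], [-177.93, 177.93]. Speed limits (degrees/s): [147.25, 147.25, 180, 180, 180, 180].

INTERFACE

Orientations are given as [roll, pitch, yaw] about the fixed x, y, z axes, in that order (R = Rz(yaw) Ry(pitch) Rx(roll)).
In Python, from cell import robot gives the robot as it stands. The module is installed in compiled form; this text tells all that it offers.
- The arm moves only by the tool send_rows, never from a script. Its argument "rows" is a list of rows, each a list of 3 entries, a list of its own where there are three numbers: the shift along the tool's x, y, z in mm, then the turn, a rotation vector about the tool's x, y, z in degrees, then the opening, from 0 (shut) to 1 (fully open). A call has 1 to 12 rows; each row is the pose to reach, as a shift and turn from the pose commanded when the call began, along the tool's axes at that moment; what a row does not reach only later rows make up. A row lasts 1/10 s, in which the tool goes at most 50 mm and 8.59 degrees, less where a joint would pass 70% of its speed; a pose out of reach is approached as far as the arm can. A call with a gripper value outside its range is refused whole. The fingers move at their own pace and stop on an object; "newtons" is the grip in N (left out, the last holds). Time passes only in rows, so rows that repeat a pose let the fingers close. It gives the time, the measured TCP pose, the force and the opening at its end, in the units of the state.
- robot.observe(): the state, without advancing time (a new reading comes with each control period).
- robot.capture(name): name is "scene" or "side" or "wrist"; returns the picture (400x640x3 uint8, red, green, blue); there is no depth.
- robot.calibration(name): a dict with "fx", "fy", "cx", "cy" (pixels), "dist_coeffs" ([k1, k2, p1, p2, k3] as OpenCV has them; the pictures are not rectified), "rvec" (rotation vector, rad) and "tvec" (3), from world to camera coordinates, as OpenCV has them; the wrist camera has in their place "T_tool_cam" (4x4, takes a point from camera to tool coordinates, whose origin is the TCP and whose axes are the flange's). Camera axes: x right, y down, z forward; pixel columns grow to the right and rows downward; lengths in m; the calibration is good to about 2 mm. A picture is of the moment at which its call begins: read the wrist's pose just before it. calibration takes no time and is no camera call.
- robot.sign_off(): hands the job in, once; it reports no verdict.
The state is a dict: "time": time; "joints": joint angles; "dq": joint speeds; "joint_efforts": joint torques, N m; "tcp_pos": TCP position; "tcp_rot": TCP orientation; "ft_force": force on the tool from outside, world axes, zero at the start; "wrist_torque": the same for the moment, N m; "gripper_width": opening from 0.0 (shut) to 1.0 (fully open).
Only numpy, scipy, OpenCV 4.12 (cv2) and the standard library are available. Lean on these libraries where they do the work, as an engineer would, in place of code of your own. Each camera call takes 0.05 s, during which the arm holds its last target. There are 200 camera calls.

## Working session

There is one attempt and no reset: what is moved stays moved. The work goes in short steps, Python scripts to look and compute and a tool call to move; the robot and the scene stay as the last step left them, time stands still between calls to the robot, and variables do not carry over. Pictures are saved under pics/ and viewed, about 8 in all and at most 12, crops included, and the job is handed in when it is done.

Besides the shell and the picture viewer there is one more tool, called as name(argument=value, ...), one argument or row to a line, values as JSON. send_rows: Moves the arm, as the interface text tells. Its arguments: {"type":"object","properties":{"rows":{"type":"array","items":{"type":"array"}},"newtons":{"type":"number"}},"required":["rows"]}

```bash
mkdir -p pics
cat > h.py <<'E'
import numpy as np, cv2
from scipy.spatial.transform import Rotation as R
from cell import robot
def save(n,f):
    im=robot.capture(n); cv2.imwrite('pics/'+f,im[:,:,::-1]); return im
def cam(n,st=None):
    c=robot.calibration(n); K=np.array([[c['fx'],0,c['cx']],[0,c['fy'],c['cy']],[0,0,1]]); d=np.array(c['dist_coeffs'],float)
    if 'rvec' in c:
        Rm=cv2.Rodrigues(np.array(c['rvec'],float))[0]; t=np.array(c['tvec'],float).ravel()
        return K,d,Rm,t
    T=np.array(c['T_tool_cam']); W=np.eye(4); W[:3,:3]=R.from_euler('xyz',st['tcp_rot'],degrees=True).as_matrix(); W[:3,3]=st['tcp_pos']
    M=np.linalg.inv(W@T); return K,d,M[:3,:3],M[:3,3]
def ray(C,uv,z):
    K,d,Rm,t=C; p=cv2.undistortPoints(np.array(uv,float).reshape(-1,1,2),K,d).reshape(-1,2)
    D=np.c_[p,np.ones(len(p))]@Rm; o=-Rm.T@t
    return o+D*((z-o[2])/D[:,2])[:,None]
def proj(C,P):
    K,d,Rm,t=C; return cv2.projectPoints(np.array(P,float).reshape(-1,1,3),cv2.Rodrigues(Rm)[0],t,K,d)[0].reshape(-1,2)
E
python3 - <<'E'
from h import *
st=robot.observe(); print(st)
a=save('scene','scene0.png');b=save('side','side0.png');c=save('wrist','wrist0.png')
for n in('scene','side'):
    C=cam(n); print(n,-C[2].T@C[3],C[2][2],C[0][0,0])
print(robot.calibration('wrist'))
E
```

```text
{'time': 0.0, 'joints': array([-8.02128334e+01,  1.96346482e+01,  8.73776684e+01, -1.39717879e-03,
        7.30765474e+01, -8.36425227e+00]), 'dq': array([ 0.04844675, -0.03096011,  0.03762844, -0.06770468,  0.0705098 ,
        0.00834821]), 'joint_efforts': array([-5.58552238e-04, -4.31242812e+01, -2.44221586e+01,  7.18661374e-02,
        5.59503108e-02, -1.02998317e-04]), 'tcp_pos': array([ 0.16352119, -0.49854583,  0.29155843]), 'tcp_rot': array([-1.79911887e+02, -1.16048410e-02,  1.81518177e+01]), 'ft_force': array([ 0.47815875,  0.48169191, -0.46011111]), 'wrist_torque': array([-0.02393732, -0.02733568, -0.01188509]), 'gripper_width': 1.002763805822794}
scene [ 0.94875643 -0.0245632   0.74581826] [-0.47562234  0.04597527 -0.8784473 ] 367.5969384870683
side [0.40514132 0.53543263 0.49635772] [ 0.29070513 -0.76616745 -0.57312997] 398.0947405806148
{'fx': 278.9631566439845, 'fy': 278.9631566439845, 'cx': 317.5784870538954, 'cy': 200.03198640627355, 'dist_coeffs': array([-0.03328709,  0.        ,  0.        ,  0.        ,  0.        ]), 'T_tool_cam': array([[ 5.13521192e-04, -9.65175433e-01, -2.61602981e-01,
         7.08720229e-02],
       [ 9.99999528e-01,  2.80013890e-04,  9.29876337e-04,
        -9.97651974e-04],
       [-8.24241327e-04, -2.61603335e-01,  9.65175122e-01,
        -9.20831035e-02],
       [ 0.00000000e+00,  0.00000000e+00,  0.00000000e+00,
         1.00000000e+00]])}
```

View pics/scene0.png

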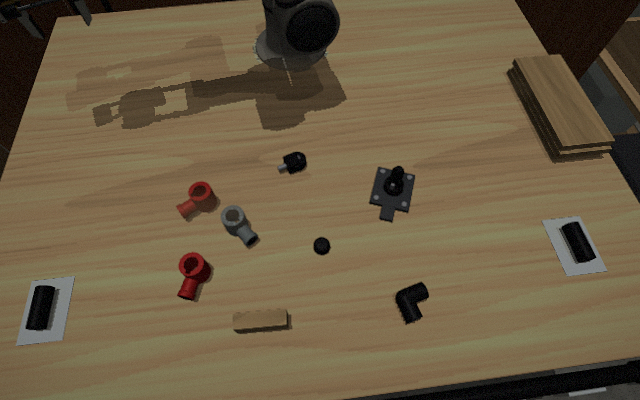

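View pics/side0.png

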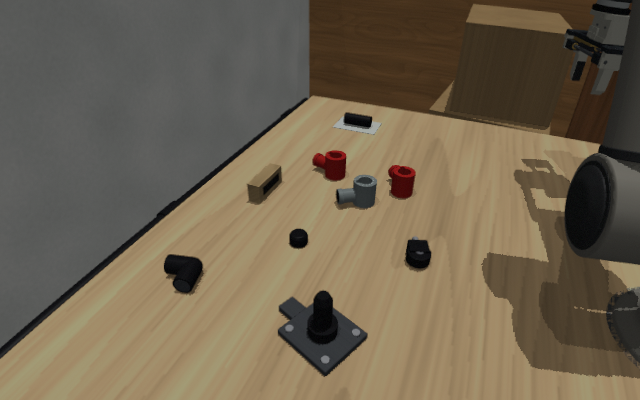

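The scene shows the grey hub at (235,220). Two red look-alikes stand at (200,195) and (193,268). The black elbow is at (410,300), the cap at (321,245) and the caster at (293,162). The base with its post is at (394,190). The side view agrees, with the hub at (362,192) and the base at (322,330). I choose the only grey tee.

Run:
```python
from h import *
a=cv2.imread('pics/scene0.png');b=cv2.imread('pics/side0.png')
A=cv2.resize(a[195:260,205:275],None,fx=6,fy=6,interpolation=cv2.INTER_CUBIC)
B=cv2.resize(b[160:225,325:395],None,fx=6,fy=6,interpolation=cv2.INTER_CUBIC)
P=cv2.resize(a[155:230,355:425],None,fx=5,fy=5,interpolation=cv2.INTER_CUBIC)
P=np.clip(P.astype(float)*2.5,0,255).astype(np.uint8);P=cv2.resize(P,(360,390))
o=np.hstack([A,B]);o=cv2.resize(o,(800,371));cv2.imwrite('pics/crop.png',o)
C=cam('scene');D=cam('side')
print('hub top ~',ray(C,[(233,214)],.055),ray(D,[(366,182)],.055))
print('post top',ray(C,[(398,171)],.09),ray(D,[(322.5,294)],.09))
print('collar/tongue end',ray(C,[(387,219)],.012),ray(D,[(289,304)],.012))
print('base corners',ray(C,[(375,167),(416,172),(411,214),(370,209)],.012))
print('socket end',ray(C,[(252,241)],.022))
for n,u in dict(caster=(293,162),cap=(321,245),block=(261,320),red1=(200,190),red2=(193,262)).items(): print(n,ray(C,[u],.02)[0][:2])
```

```text
hub top ~ [[ 0.58019875 -0.16965566  0.055     ]] [[ 0.57760165 -0.16138711  0.055     ]]
post top [[0.5409132  0.18749371 0.09      ]] [[0.53601299 0.19168353 0.09      ]]
collar/tongue end [[0.61331761 0.16028003 0.012     ]] [[0.60184983 0.16499266 0.012     ]]
base corners [[0.47413677 0.16084298 0.012     ]
 [0.50067076 0.25431618 0.012     ]
 [0.60799533 0.21578338 0.012     ]
 [0.58399165 0.12771978 0.012     ]]
socket end [[ 0.63241185 -0.13705054  0.022     ]]
caster [ 0.43979441 -0.03248841]
cap [0.65912215 0.00743396]
block [ 0.79766851 -0.12612628]
red1 [ 0.48954476 -0.25212154]
red2 [ 0.66322939 -0.26118122]
```

View pics/crop.png

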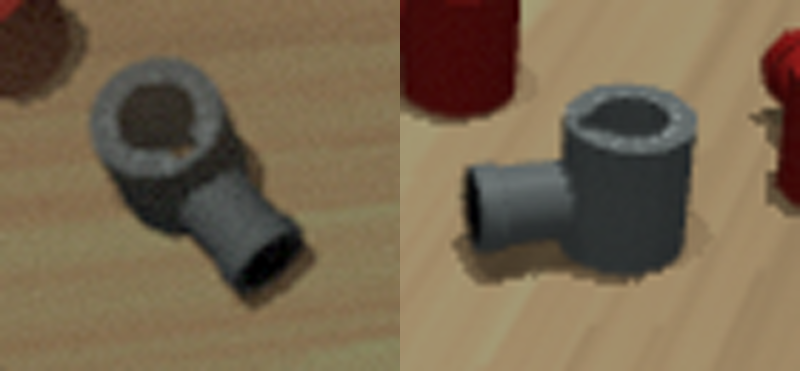

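The crop confirms an upright grey tee. Its bore is centred near scene (232,216), and the socket points right and down, so hub yaw is about +33°. Next I hover above it.

send_rows(
  rows=[
    [[100,-37,6],[0,0,-3],1],
    [[200,-74,12],[0,0,-6],1],
    [[300,-111,19],[0,0,-9],1],
    [[400,-148,25],[0,0,-12],1],
    [[500,-185,32],[0,0,-15],1],
    [[500,-185,32],[0,0,-15],1],
    [[500,-185,32],[0,0,-15],1],
    [[500,-185,32],[0,0,-15],1],
    [[500,-185,32],[0,0,-15],1],
    [[500,-185,32],[0,0,-15],1],
    [[500,-185,32],[0,0,-15],1],
    [[500,-185,32],[0,0,-15],1],
  ],
)

```text
time: 1.35
tcp_pos: [0.5834, -0.1639, 0.259]
tcp_rot: [-179.9, -0.0, 33.4]
ft_force: [-0.5, 0.4, 0.4]
gripper_width: 1.0
```

send_rows(
  rows=[
    [[0,0,0],[0,0,0],1],
    [[0,0,0],[0,0,0],1],
  ],
)

```text
time: 1.55
tcp_pos: [0.5803, -0.168, 0.26]
tcp_rot: [-180.0, 0.0, 33.1]
ft_force: [-0.2, -0.9, 0.5]
gripper_width: 1.001
```

Run:
```python
from h import *
st=robot.observe(); print(st['time'],st['tcp_pos'],st['tcp_rot'],st['joints'])
im=save('wrist','wrist1.png')
```

```text
1.55 [ 0.58031817 -0.16799882  0.26004903] [-1.79979110e+02  4.29899954e-02  3.31071407e+01] [-2.34002223e+01  2.93739087e+01  7.69619087e+01 -2.53422198e-02
  7.37053283e+01  3.34997640e+01]
```

View pics/wrist1.png

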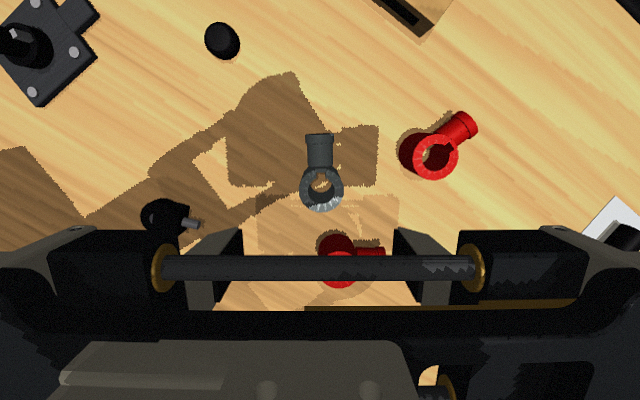

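The wrist view shows the hub directly below, with its bore at about (321,190) and keyway and socket pointing up to (319,135). Red tees are at (435,155) and (340,265), and the base is at (35,45). Next I measure the bore and socket.

Run:
```python
from h import *
st=robot.observe(); C=cam('wrist',st)
im=cv2.imread('pics/wrist1.png')
hsv=cv2.cvtColor(im,cv2.COLOR_BGR2HSV)
m=((hsv[:,:,1]<75)).astype(np.uint8)
m[:125]=0;m[222:]=0;m[:,:290]=0;m[:,355:]=0
cs,_=cv2.findContours(m,cv2.RETR_EXTERNAL,cv2.CHAIN_APPROX_NONE);c=max(cs,key=cv2.contourArea)
p=c[:,0,:].astype(float); print(cv2.contourArea(c),p.min(0),p.max(0))
q=p[p[:,1]>183]
from scipy.optimize import least_squares
w=ray(C,q,.055)
s=least_squares(lambda v:np.hypot(w[:,0]-v[0],w[:,1]-v[1])-v[2],[.58,-.168,.0245],loss='soft_l1',f_scale=.001);print('rim',s.x,len(q))
# socket edges
rows=[]
for r in range(136,164,3):
    x=p[p[:,1]==r][:,0]; rows.append((x.min()+.0,r,x.max()))
print(rows)
mid=[((a+b)/2,r) for a,r,b in rows]; W=ray(C,mid,.022); print(W[0],W[-1])
k=np.polyfit(W[:,0],W[:,1],1);print('yaw',np.degrees(np.arctan(k[0])), 'yaw from centre', np.degrees(np.arctan2(*(W[:4].mean(0)[:2]-s.x[:2])[::-1])))
vis=cv2.resize(im[115:230,265:380],None,fx=4,fy=4,interpolation=cv2.INTER_CUBIC)
t=np.linspace(0,6.283,60);pp=proj(C,np.c_[s.x[0]+.0145*np.cos(t),s.x[1]+.0145*np.sin(t),0*t+.055])
for u,v in pp: cv2.circle(vis,(int((u-265)*4),int((v-115)*4)),1,(0,255,0),-1)
pp=proj(C,np.c_[s.x[0]+.0245*np.cos(t),s.x[1]+.0245*np.sin(t),0*t+.055])
for u,v in pp: cv2.circle(vis,(int((u-265)*4),int((v-115)*4)),1,(0,255,255),-1)
cv2.imwrite('pics/hub_v.png',vis)
```

```text
2432.0 [299. 133.] [343. 212.]
rim [ 0.58306166 -0.17028062  0.02416647] 77
[(np.float64(305.0), 136, np.float64(333.0)), (np.float64(305.0), 139, np.float64(333.0)), (np.float64(306.0), 142, np.float64(332.0)), (np.float64(307.0), 145, np.float64(332.0)), (np.float64(307.0), 148, np.float64(332.0)), (np.float64(307.0), 151, np.float64(332.0)), (np.float64(308.0), 154, np.float64(332.0)), (np.float64(308.0), 157, np.float64(332.0)), (np.float64(308.0), 160, np.float64(332.0)), (np.float64(308.0), 163, np.float64(332.0))]
[ 0.62957957 -0.13748944  0.022     ] [ 0.6040314  -0.15560575  0.022     ]
yaw 35.81565727563216 yaw from centre 35.21827403917145
```

View pics/hub_v.png

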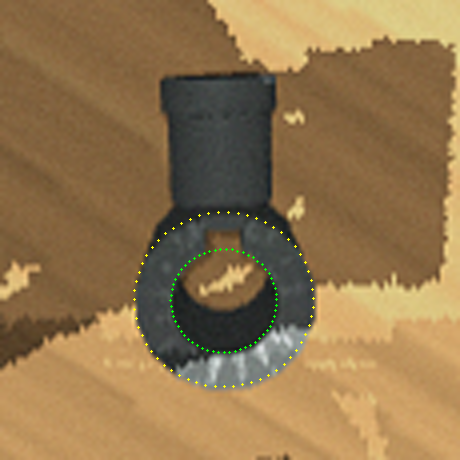

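Hub is at (0.583, -0.170), yaw ≈ 35.5°; the overlaid circles match the rim and bore. Next I look at the post and key from above before grasping.

send_rows(
  rows=[
    [[173,-303,0],[0,0,53],1],
    [[173,-303,0],[0,0,53],1],
    [[173,-303,0],[0,0,53],1],
    [[173,-303,0],[0,0,53],1],
    [[173,-303,0],[0,0,53],1],
    [[173,-303,0],[0,0,53],1],
    [[173,-303,0],[0,0,53],1],
    [[173,-303,0],[0,0,53],1],
    [[173,-303,0],[0,0,53],1],
    [[173,-303,0],[0,0,53],1],
    [[173,-303,0],[0,0,53],1],
    [[173,-303,0],[0,0,53],1],
  ],
)

```text
time: 2.8
tcp_pos: [0.5606, 0.1792, 0.2603]
tcp_rot: [180.0, -0.0, -20.0]
ft_force: [-0.0, -0.4, -0.0]
gripper_width: 1.001
```

Run:
```python
from h import *
st=robot.observe(); print(st['time'],st['tcp_pos'],st['tcp_rot'],st['joints'],st['dq'])
C=cam('wrist',st)
robot.capture('wrist')
st=robot.observe(); np.save('st2.npy',np.r_[st['tcp_pos'],st['tcp_rot']]); print(st['tcp_pos'],st['tcp_rot'])
ims=np.mean([robot.capture('wrist').astype(float) for _ in range(6)],0)
bgr=ims[:,:,::-1]; np.save('im2.npy',bgr); cv2.imwrite('pics/wrist2.png',bgr)
p=proj(cam('wrist',st),[[.537,.189,.09]])[0].astype(int); print(p)
x0,y0=p-65
cr=bgr[y0:y0+130,x0:x0+130]
A=cv2.resize(cr.clip(0,255).astype(np.uint8),(395,395),interpolation=cv2.INTER_CUBIC)
B=cv2.resize((255*(cr/255).clip(0,1)**.4).astype(np.uint8),(395,395),interpolation=cv2.INTER_CUBIC)
cv2.imwrite('pics/base_v.png',np.hstack([A,B])); print(x0,y0)
```

```text
2.8 [0.56055636 0.17918463 0.26027296] [ 1.79981200e+02 -9.80670244e-03 -1.99729590e+01] [ 1.02766054e+01  2.77065946e+01  7.97455871e+01 -2.22019573e-02
  7.25488186e+01  1.20256224e+02] [ 0.46585476  0.13353072 -0.0388021   0.1614516  -0.00979009  0.09325508]
[0.56051643 0.17946238 0.26025494] [ 1.79987463e+02 -9.17976747e-03 -1.99597779e+01]
[317 223]
252 158[ WARN:0@8.099] global loadsave.cpp:1063 imwrite_ Unsupported depth image for selected encoder is fallbacked to CV_8U.
```

View pics/base_v.png

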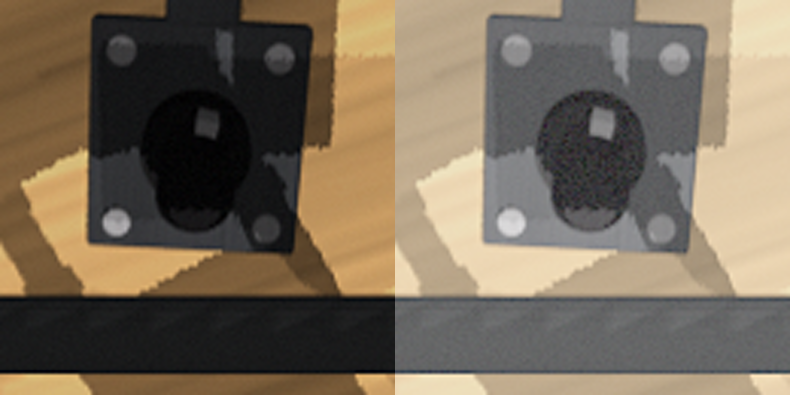

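The key shows as a bright patch at crop (207,123), which is wrist pixel (320,198.5). The collar circle is centred near crop (196,145), and the tongue points up.

Run:
```python
from h import *
from scipy.optimize import least_squares
a=np.load('st2.npy');C=cam('wrist',dict(tcp_pos=a[:3],tcp_rot=a[3:])); im=np.load('im2.npy')
g=im.mean(2); cr=g[158:250,252:382]
m=(cr<22).astype(np.uint8); m[85:]=0
m=cv2.morphologyEx(m,cv2.MORPH_OPEN,np.ones((3,3),np.uint8))
cs,_=cv2.findContours(m,cv2.RETR_EXTERNAL,cv2.CHAIN_APPROX_NONE);c=max(cs,key=cv2.contourArea)[:,0]+[252,158]
print(c.min(0),c.max(0))
q=c[c[:,1]<158+52].astype(float); w=ray(C,q,.032)
s=least_squares(lambda v:np.hypot(w[:,0]-v[0],w[:,1]-v[1])-.022,[.537,.189],loss='soft_l1',f_scale=.001);r=np.hypot(*(w[:,:2]-s.x).T);print('collar',s.x,len(q),r.mean(),r.std())
k=(cr>35).astype(np.uint8); k[:33]=0;k[48:]=0;k[:,:58]=0;k[:,80:]=0
ys,xs=np.nonzero(k);print('key px',xs.min()+252,xs.max()+252,ys.min()+158,ys.max()+158,len(xs))
mu=np.array([[xs.mean()+252,ys.mean()+158]]);wk=ray(C,mu,.05)[0];d=wk[:2]-s.x
print('key',wk,np.hypot(*d),np.degrees(np.arctan2(d[1],d[0])))
kc=ray(C,np.c_[xs+252,ys+158],.05)[:,:2];ev=np.linalg.eigh(np.cov(kc.T));print('eig',np.sqrt(ev[0]*12),[np.degrees(np.arctan2(v[1],v[0])) for v in ev[1].T])
rect=cv2.minAreaRect(((kc)*1e4).astype(np.float32));print(rect)
# post: silhouette sides below collar, post top expected
print('proj post top centre',proj(C,[[*s.x,.09],[*s.x,.032]]))
# holes
B=ray(C,[(252+x/3.038,158+y/3.038) for x,y in[(92,14),(313,27),(295,253),(88,243)]],.012)[:,:2]
print('base corners',B.round(4),B.mean(0),[np.degrees(np.arctan2(*(u)[::-1])) for u in (B[0]-B[3],B[1]-B[2])],[np.linalg.norm(u) for u in (B[0]-B[3],B[1]-B[2],B[0]-B[1])])
```

```text
[285 173] [335 228]
collar [0.55110538 0.19246925] 237 0.02289957176796172 0.005456158141820451
key px 316 323 194 203 58
key [0.55086654 0.18130468 0.05      ] 0.011167130449171253 -91.22552018874312
eig [0.00799714 0.00949044] [np.float64(-96.83318552600468), np.float64(173.16681447399534)]
((5508.80322265625, 1811.3319091796875), (86.31808471679688, 87.70023345947266), 51.11801528930664)
proj post top centre [[309.37323276 212.24708148]
 [310.70711785 197.42934559]]
base corners [[0.5994 0.2121]
 [0.5641 0.1302]
 [0.4731 0.1679]
 [0.5081 0.2505]] [0.53618543 0.19016956] [np.float64(-22.823665940218202), np.float64(-22.465031721927765)] [np.float64(0.09909093718301672), np.float64(0.0985073568113358), np.float64(0.0891549577233152)]
```

Base centre ≈ (0.536, 0.190), yaw ≈ -22.6°. The key points to about -31° (a few degrees uncertain). Now the grasp.

send_rows(
  rows=[
    [[141,321,0],[0,0,-55.5],1],
    [[141,321,0],[0,0,-55.5],1],
    [[141,321,0],[0,0,-55.5],1],
    [[141,321,0],[0,0,-55.5],1],
    [[141,321,0],[0,0,-55.5],1],
    [[141,321,0],[0,0,-55.5],1],
    [[141,321,0],[0,0,-55.5],1],
    [[141,321,0],[0,0,-55.5],1],
    [[141,321,0],[0,0,-55.5],1],
    [[141,321,0],[0,0,-55.5],1],
    [[141,321,60],[0,0,-55.5],1],
    [[141,321,60],[0,0,-55.5],1],
  ],
)

```text
time: 4.35
tcp_pos: [0.5818, -0.1663, 0.196]
tcp_rot: [-179.6, 0.2, 35.8]
ft_force: [-0.9, 0.6, -0.9]
gripper_width: 0.998
```

Run:
```python
from h import *
from scipy.optimize import least_squares
st=robot.observe(); print(st['tcp_pos'],st['tcp_rot'])
y=np.radians(st['tcp_rot'][2]);d=np.array([.583,-.170])-st['tcp_pos'][:2]
print('shift mm',1e3*d@[np.cos(y),np.sin(y)],1e3*d@[np.sin(y),-np.cos(y)],'z',1e3*(st['tcp_pos'][2]-.087),'yaw err',35.5-st['tcp_rot'][2])
a=np.load('st2.npy');C=cam('wrist',dict(tcp_pos=a[:3],tcp_rot=a[3:]))
t=np.radians(np.linspace(20,160,9)) # collar circle as read in the crop, upper arc
q=np.c_[252+(196+54.5*np.cos(t))/3.038,158+(145-54.5*np.sin(t))/3.038]; w=ray(C,q,.032)
s=least_squares(lambda v:np.hypot(w[:,0]-v[0],w[:,1]-v[1])-.022,[.537,.189]);print('collar',s.x,s.fun.round(4))
k=ray(C,[(320.1,198.5)],.05)[0,:2]-s.x;print(np.hypot(*k),np.degrees(np.arctan2(k[1],k[0])))
```

```text
[ 0.58177234 -0.16626096  0.19601736] [-179.58606039    0.23874109   35.75322022]
shift mm -1.1884006885214036 3.7516991101190884 z 109.01735638906865 yaw err -0.25322022352508355
collar [0.53939564 0.18891633] [-0.0005 -0.0002  0.      0.0002  0.0003  0.0002 -0.     -0.0002 -0.0004]
0.014590872414544919 -36.13924690366955
```

send_rows(
  rows=[
    [[0,0,0],[0,0,0],1],
    [[0,0,0],[0,0,0],1],
    [[0,0,30],[0,0,0],1],
    [[0,0,60],[0,0,0],1],
    [[0,0,85],[0,0,0],1],
    [[0,0,100],[0,0,0],1],
    [[0,0,113],[0,0,0],1],
    [[0,0,113],[0,0,0],1],
    [[0,0,113],[0,0,0],1],
  ],
)

```text
time: 5.25
tcp_pos: [0.5846, -0.169, 0.0884]
tcp_rot: [179.9, -0.1, 35.7]
ft_force: [-0.2, -0.2, 0.4]
gripper_width: 1.003
```

Run:
```python
from h import *
st=robot.observe(); print(st['tcp_pos'],st['tcp_rot'],st['ft_force'])
im=save('wrist','wrist3.png')
a=np.load('st2.npy');C=cam('wrist',dict(tcp_pos=a[:3],tcp_rot=a[3:]))
for c in ([.5362,.1902],[.5394,.1889]):
    t=np.linspace(0,6.28,100)
    I=np.load('im2.npy')
    for r,z,col in((.022,.032,(0,255,0)),(.009,.09,(0,255,255)),(.0135,.08,(0,0,255))):
        for u,v in proj(C,np.c_[c[0]+r*np.cos(t),c[1]+r*np.sin(t),0*t+z]): pass
def ov(c):
    t=np.linspace(0,6.28,150); I=(255*(np.load('im2.npy')[158:250,252:382]/255)**.4).astype(np.uint8)
    I=cv2.resize(I,None,fx=3,fy=3,interpolation=cv2.INTER_CUBIC)
    for r,z,col in((.022,.032,(0,255,0)),(.009,.09,(0,255,255)),(.0135,.08,(0,0,255))):
        for u,v in proj(C,np.c_[c[0]+r*np.cos(t),c[1]+r*np.sin(t),0*t+z]): cv2.circle(I,(int((u-252+.5)*3),int((v-158+.5)*3)),0,col,-1)
    return I
cv2.imwrite('pics/ov.png',np.vstack([np.hstack([ov([.5362,.1902]),ov([.5394,.1889])]),cv2.resize(im[:,:,::-1],(780,300))[:300]]))
```

```text
[ 0.58460194 -0.16901144  0.08843374] [ 1.79901875e+02 -5.48032345e-02  3.56625914e+01] [-0.16149275 -0.19074399  0.36208117]
```

View pics/ov.png

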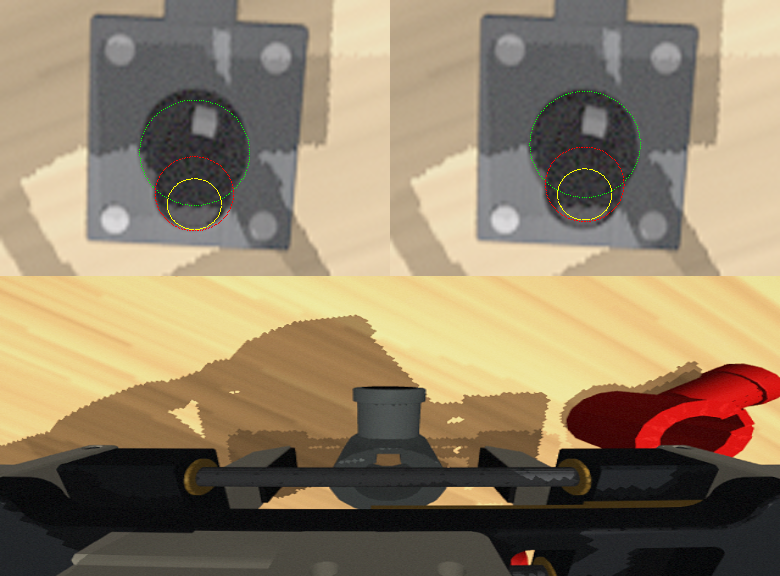

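The overlay shows that the left centre (0.5362, 0.1902) fits the post top and plate. The collar's offset is just its visible side wall. The lower panel shows the fingers straddling the hub on both grip faces, clear of the red tee. Next I grip.

send_rows(
  rows=[
    [[0,0,0],[0,0,0],0.45],
    [[0,0,0],[0,0,0],0.4],
    [[0,0,0],[0,0,0],0.3],
    [[0,0,0],[0,0,0],0.3],
    [[0,0,0],[0,0,0],0.3],
    [[0,0,0],[0,0,0],0.3],
    [[0,0,0],[0,0,0],0.3],
    [[0,0,0],[0,0,0],0.3],
    [[0,0,0],[0,0,0],0.3],
    [[0,0,0],[0,0,0],0.3],
  ],
  newtons=25,
)

```text
time: 6.3
tcp_pos: [0.5839, -0.1689, 0.0872]
tcp_rot: [180.0, -0.0, 35.7]
ft_force: [0.4, -0.6, -0.0]
gripper_width: 0.532
```

send_rows(
  rows=[
    [[0,0,-10],[0,0,0],0.3],
    [[0,0,-30],[0,0,0],0.3],
    [[0,0,-60],[0,0,0],0.3],
    [[0,0,-90],[0,0,0],0.3],
    [[0,0,-113],[0,0,0],0.3],
    [[0,0,-113],[0,0,0],0.3],
    [[0,0,-113],[0,0,0],0.3],
  ],
)

```text
time: 7.0
tcp_pos: [0.5835, -0.1687, 0.1999]
tcp_rot: [-180.0, 0.0, 35.7]
ft_force: [-0.1, 0.4, -2.4]
gripper_width: 0.533
```

The hub is held: width 49 mm and a 2.4 N load. Next I carry it above the post, starting about 13° to one side of the expected key direction.

send_rows(
  rows=[
    [[30,-55,0],[0,0,8],0.3],
    [[57,-106,0],[0,0,16],0.3],
    [[85,-158,0],[0,0,24],0.3],
    [[113,-210,0],[0,0,32],0.3],
    [[140,-260,0],[0,0,40],0.3],
    [[160,-297,0],[0,0,48],0.3],
    [[172,-318,0],[0,0,53.7],0.3],
    [[172,-318,0],[0,0,53.7],0.3],
    [[172,-318,0],[0,0,53.7],0.3],
    [[172,-318,0],[0,0,53.7],0.3],
    [[172,-318,0],[0,0,53.7],0.3],
    [[172,-318,0],[0,0,53.7],0.3],
  ],
)

```text
time: 8.2
tcp_pos: [0.5384, 0.1885, 0.1997]
tcp_rot: [180.0, 0.0, -18.1]
ft_force: [-0.0, -0.2, -2.7]
gripper_width: 0.532
```

send_rows(
  rows=[
    [[0,0,0],[0,0,0],0.3],
    [[0,0,0],[0,0,0],0.3],
    [[0,0,0],[0,0,0],0.3],
  ],
)

```text
time: 8.5
tcp_pos: [0.5384, 0.1894, 0.2003]
tcp_rot: [180.0, -0.0, -18.1]
ft_force: [-0.3, 1.1, -1.6]
gripper_width: 0.533
```

Run:
```python
from h import *
st=robot.observe(); print(st['time'],st['tcp_pos'],st['tcp_rot'],st['ft_force'],st['joints'])
a=robot.capture('side')[:,:,::-1];b=robot.capture('scene')[:,:,::-1];w=robot.capture('wrist')[:,:,::-1]
y=np.radians(st['tcp_rot'][2]); ax=st['tcp_pos'][:2]-.0012*np.array([np.cos(y),np.sin(y)]); zb=st['tcp_pos'][2]-.0872
def crop(n,I,h):
    I=I.copy();C=cam(n)
    I=(255*(I/255.)**.6).astype(np.uint8)
    u=proj(C,[[.5362,.1902,.09],[*ax,zb]]); print(n,u)
    c=u.mean(0).astype(int); x0,y0=c-[h,h]
    J=cv2.resize(I[y0:y0+2*h,x0:x0+2*h],(395,395),interpolation=cv2.INTER_CUBIC)
    for p,col in zip(u,((0,255,0),(0,0,255))): cv2.drawMarker(J,tuple(((p+.5-[x0,y0])*395/2/h).astype(int)),col,cv2.MARKER_CROSS,12)
    return J
cv2.imwrite('pics/pre.png',np.hstack([crop('side',a,45),crop('scene',b,35)]))
```

```text
8.5 [0.53838014 0.1893719  0.20025001] [ 1.79998067e+02 -9.14659608e-03 -1.80871574e+01] [-0.29366473  1.14899706 -1.5791244 ] [ 1.16886593e+01  2.92243958e+01  8.74276713e+01 -6.96041613e-03
  6.33409542e+01  1.19778939e+02]
side [[322.77778628 293.19407677]
 [322.4219216  280.7580025 ]]
scene [[398.74978046 169.02321714]
 [400.64110077 163.2750492 ]]
```

View pics/pre.png

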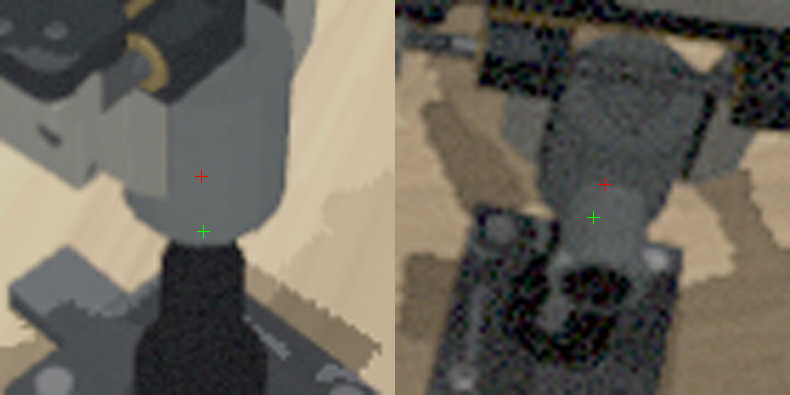

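The side view has hub and post axes within about 1 mm. Now a gentle descent onto the taper.

send_rows(
  rows=[
    [[0,0,6],[0,0,0],0.3],
    [[0,0,12],[0,0,0],0.3],
    [[0,0,18],[0,0,0],0.3],
    [[0,0,22],[0,0,0],0.3],
    [[0,0,25],[0,0,0],0.3],
    [[0,0,28],[0,0,0],0.3],
    [[0,0,30],[0,0,0],0.3],
    [[0,0,30],[0,0,0],0.3],
    [[0,0,30],[0,0,0],0.3],
  ],
)

```text
time: 9.55
tcp_pos: [0.5383, 0.1898, 0.1703]
tcp_rot: [-180.0, -0.0, -18.0]
ft_force: [0.0, -0.9, -2.7]
gripper_width: 0.532
```

send_rows(
  rows=[
    [[0,0,2],[0,0,0],0.3],
    [[0,0,4],[0,0,0],0.3],
    [[0,0,5],[0,0,0],0.3],
    [[0,0,6],[0,0,0],0.3],
    [[0,0,6],[0,0,0],0.3],
    [[0,0,6],[0,0,0],0.3],
  ],
)

```text
time: 10.15
tcp_pos: [0.5383, 0.1898, 0.1642]
tcp_rot: [180.0, -0.0, -18.0]
ft_force: [0.0, 0.1, -2.8]
gripper_width: 0.53
```

send_rows(
  rows=[
    [[0,0,2],[0,0,0],0.3],
    [[0,0,4],[0,0,0],0.3],
    [[0,0,6],[0,0,0],0.3],
    [[0,0,8],[0,0,0],0.3],
    [[0,0,10],[0,0,0],0.3],
    [[0,0,10],[0,0,0],0.3],
    [[0,0,10],[0,0,0],0.3],
  ],
)

```text
time: 10.85
tcp_pos: [0.5382, 0.1898, 0.1541]
tcp_rot: [180.0, 0.0, -18.0]
ft_force: [-0.3, 0.3, -2.4]
gripper_width: 0.531
```

send_rows(
  rows=[
    [[0,0,3],[0,0,0],0.3],
    [[0,0,6],[0,0,0],0.3],
    [[0,0,9],[0,0,0],0.3],
    [[0,0,11],[0,0,0],0.3],
    [[0,0,13],[0,0,0],0.3],
    [[0,0,14.5],[0,0,0],0.3],
    [[0,0,14.5],[0,0,0],0.3],
    [[0,0,14.5],[0,0,0],0.3],
  ],
)

```text
time: 11.65
tcp_pos: [0.5383, 0.1898, 0.1397]
tcp_rot: [180.0, -0.0, -18.0]
ft_force: [0.3, 0.1, -1.4]
gripper_width: 0.531
```

send_rows(
  rows=[
    [[0,0,0.5],[0,0,0],0.3],
    [[0,0,1.0],[0,0,0],0.3],
    [[0,0,1.5],[0,0,0],0.3],
    [[0,0,2],[0,0,0],0.3],
    [[0,0,2.3],[0,0,0],0.3],
    [[0,0,2.3],[0,0,0],0.3],
  ],
)

```text
time: 12.25
tcp_pos: [0.5382, 0.1898, 0.1373]
tcp_rot: [180.0, 0.0, -18.0]
ft_force: [-0.4, 0.3, -2.2]
gripper_width: 0.528
```

send_rows(
  rows=[
    [[0,0,0.3],[0,0,0],0.3],
    [[0,0,0.6],[0,0,0],0.3],
    [[0,0,0.6],[0,0,0],0.3],
  ],
)

```text
time: 12.55
tcp_pos: [0.5383, 0.1898, 0.1371]
tcp_rot: [-180.0, -0.0, -18.0]
ft_force: [-0.7, -0.4, 0.3]
gripper_width: 0.53
```

send_rows(
  rows=[
    [[0,0,0.2],[0,0,0],0.3],
    [[0,0,0.4],[0,0,0],0.3],
    [[0,0,0.4],[0,0,0],0.3],
  ],
)

```text
time: 12.85
tcp_pos: [0.5384, 0.1898, 0.1368]
tcp_rot: [-180.0, -0.0, -18.0]
ft_force: [-1.1, -0.5, 3.5]
gripper_width: 0.532
```

The hub rests on the key's top with about 6 N. Now I turn toward the key under light pressure.

send_rows(
  rows=[
    [[0,0,0],[0,0,1],0.3],
    [[0,0,0],[0,0,2],0.3],
    [[0,0,0],[0,0,3],0.3],
    [[0,0,0],[0,0,4],0.3],
    [[0,0,0],[0,0,5],0.3],
    [[0,0,0],[0,0,6],0.3],
    [[0,0,0],[0,0,6],0.3],
  ],
)

```text
time: 13.55
tcp_pos: [0.5386, 0.19, 0.1366]
tcp_rot: [-180.0, -0.0, -24.1]
ft_force: [-0.1, 1.6, 5.6]
gripper_width: 0.529
```

send_rows(
  rows=[
    [[0,0,0],[0,0,1],0.3],
    [[0,0,0],[0,0,2],0.3],
    [[0,0,0],[0,0,2],0.3],
  ],
)

```text
time: 13.85
tcp_pos: [0.5386, 0.1899, 0.1365]
tcp_rot: [-180.0, -0.0, -26.1]
ft_force: [-0.5, 1.2, 5.3]
gripper_width: 0.533
```

send_rows(
  rows=[
    [[0,0,0],[0,0,1],0.3],
    [[0,0,0],[0,0,2],0.3],
    [[0,0,0],[0,0,2],0.3],
  ],
)

```text
time: 14.15
tcp_pos: [0.5385, 0.1898, 0.1364]
tcp_rot: [-180.0, -0.0, -28.1]
ft_force: [1.2, 1.7, 4.5]
gripper_width: 0.531
```

send_rows(
  rows=[
    [[0,0,0],[0,0,1],0.3],
    [[0,0,0],[0,0,2],0.3],
    [[0,0,0],[0,0,2],0.3],
  ],
)

```text
time: 14.45
tcp_pos: [0.5379, 0.1896, 0.1359]
tcp_rot: [179.9, 0.0, -30.1]
ft_force: [0.2, 0.5, -3.3]
gripper_width: 0.535
```

send_rows(
  rows=[
    [[0,0,0],[0,0,1],0.3],
    [[0,0,0],[0,0,2],0.3],
    [[0,0,0],[0,0,2],0.3],
  ],
)

```text
time: 14.75
tcp_pos: [0.5377, 0.1896, 0.1357]
tcp_rot: [179.9, 0.1, -32.1]
ft_force: [0.1, -0.3, -2.4]
gripper_width: 0.535
```

The force vanished at yaw -30°, so the keyway has found the key. Now I ease it down, watching the force.

send_rows(
  rows=[
    [[0,0,0.6],[0,0,0.3],0.3],
    [[0,0,1.2],[0,0,0.3],0.3],
    [[0,0,1.8],[0,0,0.3],0.3],
    [[0,0,2.4],[0,0,0.3],0.3],
    [[0,0,2.4],[0,0,0.3],0.3],
  ],
)

```text
time: 15.25
tcp_pos: [0.5382, 0.1897, 0.1339]
tcp_rot: [180.0, 0.0, -32.3]
ft_force: [-1.0, -0.3, -2.9]
gripper_width: 0.533
```

send_rows(
  rows=[
    [[0,0,0.8],[0,0,0],0.3],
    [[0,0,1.6],[0,0,0],0.3],
    [[0,0,2.4],[0,0,0],0.3],
    [[0,0,2.4],[0,0,0],0.3],
  ],
)

```text
time: 15.65
tcp_pos: [0.5382, 0.1897, 0.1314]
tcp_rot: [180.0, 0.0, -32.4]
ft_force: [-0.9, -1.7, -2.9]
gripper_width: 0.529
```

send_rows(
  rows=[
    [[0,0,1],[0,0,0],0.3],
    [[0,0,2],[0,0,0],0.3],
    [[0,0,3],[0,0,0],0.3],
    [[0,0,4],[0,0,0],0.3],
    [[0,0,4],[0,0,0],0.3],
  ],
)

```text
time: 16.15
tcp_pos: [0.5381, 0.1897, 0.1274]
tcp_rot: [180.0, 0.0, -32.3]
ft_force: [-0.4, -1.3, -1.8]
gripper_width: 0.527
```

send_rows(
  rows=[
    [[0,0,1],[0,0,0],0.3],
    [[0,0,2],[0,0,0],0.3],
    [[0,0,3],[0,0,0],0.3],
    [[0,0,4],[0,0,0],0.3],
    [[0,0,5],[0,0,0],0.3],
    [[0,0,5],[0,0,0],0.3],
  ],
)

```text
time: 16.75
tcp_pos: [0.5382, 0.1897, 0.1224]
tcp_rot: [180.0, 0.0, -32.3]
ft_force: [-1.1, -4.1, -2.4]
gripper_width: 0.533
```

```bash
python3 -c "
from h import *
s=robot.observe();print(s['ft_force'],s['wrist_torque'],s['tcp_pos'])"
```

```text
[-1.07051091 -4.12891327 -2.3777222 ] [-0.4811197   0.36002729 -0.00753463] [0.5381594  0.18970848 0.12235012]
```

send_rows(
  rows=[
    [[0,0,0.7],[0,0,0],0.3],
    [[0,0,1.4],[0,0,0],0.3],
    [[0,0,2.1],[0,0,0],0.3],
    [[0,0,2.8],[0,0,0],0.3],
    [[0,0,2.8],[0,0,0],0.3],
  ],
)

```text
time: 17.25
tcp_pos: [0.5382, 0.1897, 0.1197]
tcp_rot: [180.0, 0.0, -32.3]
ft_force: [-2.8, -3.8, -1.4]
gripper_width: 0.534
```

send_rows(
  rows=[
    [[0,0,0.3],[0,0,0],0.3],
    [[0,0,0.6],[0,0,0],0.3],
    [[0,0,0.8],[0,0,0],0.3],
    [[0,0,0.8],[0,0,0],0.3],
  ],
)

```text
time: 17.65
tcp_pos: [0.5382, 0.1897, 0.1192]
tcp_rot: [180.0, -0.0, -32.3]
ft_force: [-3.1, -4.7, 1.7]
gripper_width: 0.528
```

Contact came at hub z ≈ 0.032, so it is on the collar. I add a touch more pressure, then release.

send_rows(
  rows=[
    [[0,0,0.3],[0,0,0],0.3],
    [[0,0,0.3],[0,0,0],0.3],
    [[0,0,0.3],[0,0,0],0.3],
    [[0,0,0.3],[0,0,0],0.3],
  ],
)

```text
time: 18.05
tcp_pos: [0.5382, 0.1897, 0.1192]
tcp_rot: [180.0, -0.0, -32.3]
ft_force: [-4.4, -4.0, 3.3]
gripper_width: 0.532
```

send_rows(
  rows=[
    [[0,0,-0.3],[0,0,0],0.6],
    [[0,0,-0.3],[0,0,0],0.7],
    [[0,0,-0.3],[0,0,0],0.85],
    [[0,0,-0.3],[0,0,0],1],
    [[0,0,-0.3],[0,0,0],1],
    [[0,0,-0.3],[0,0,0],1],
    [[0,0,-0.3],[0,0,0],1],
    [[0,0,-0.3],[0,0,0],1],
  ],
)

```text
time: 18.85
tcp_pos: [0.5383, 0.1898, 0.119]
tcp_rot: [180.0, -0.0, -32.3]
ft_force: [-0.9, 0.8, 0.4]
gripper_width: 1.001
```

send_rows(
  rows=[
    [[0,0,-5],[0,0,0],1],
    [[0,0,-20],[0,0,0],1],
    [[0,0,-45],[0,0,0],1],
    [[0,0,-75],[0,0,0],1],
    [[0,0,-110],[0,0,0],1],
    [[0,0,-140],[0,0,0],1],
    [[0,0,-140],[0,0,0],1],
    [[0,0,-140],[0,0,0],1],
  ],
)

```text
time: 19.65
tcp_pos: [0.5383, 0.1898, 0.2597]
tcp_rot: [-179.9, -0.1, -32.3]
ft_force: [-0.5, -1.1, -1.0]
gripper_width: 0.998
```

Run:
```python
from h import *
st=robot.observe(); print(st['time'],st['tcp_pos'],st['ft_force'],st['gripper_width'])
a=robot.capture('side')[:,:,::-1];w=robot.capture('wrist')[:,:,::-1]
C=cam('side');u=proj(C,[[.5362,.1902,.087],[.5362,.1902,.105],[.5362,.1902,.032],[.5362,.1902,.09]]);print(u)
J=np.hstack([cv2.resize(a[230:370,250:390],(395,395),interpolation=cv2.INTER_CUBIC),cv2.resize(w[130:270,250:390],(395,395),interpolation=cv2.INTER_CUBIC)])
J=(255*(J/255.)**.6).astype(np.uint8)
t=np.linspace(0,6.28,80)
for r,z,col in((.0245,.087,(0,255,0)),(.0245,.105,(0,0,255))):
    for CC,x0,y0,o in((C,250,230,0),(cam('wrist',st),250,130,395)):
        for p in proj(CC,np.c_[.5362+r*np.cos(t),.1902+r*np.sin(t),0*t+z]): cv2.circle(J,(int((p[0]+.5-x0)*395/140)+o,int((p[1]+.5-y0)*395/140)),1,col,-1)
cv2.imwrite('pics/end.png',J)
```

```text
19.65 [0.53827171 0.18982695 0.25967976] [-0.48053336 -1.05233539 -0.99593806] 0.9984041385362761
[[322.7462526  294.70766169]
 [322.93874543 285.46829977]
 [322.20426784 320.7234151 ]
 [322.77778628 293.19407677]]
```

View pics/end.png

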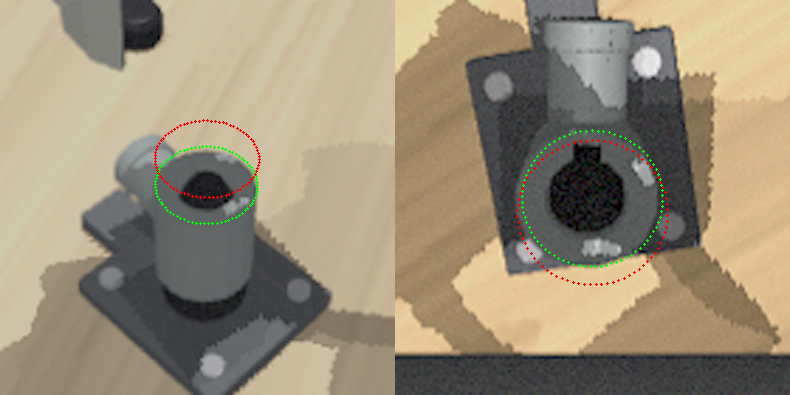

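The hub's top rim lies on the green "home" circle in both views, not on the red one for sitting on the key. It is upright and flat on the collar, and the gripper is clear. I hand in.

```bash
python3 -c "
from cell import robot
print(robot.sign_off())"
```

```text
the job is handed in; nothing more can be done
None
```

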